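Clip the lockout snap hook onto the bench eye

TASK

The instrument is going to be serviced: take the red-handled lockout snap hook out of its grey parking block and press it down over the cross bar of the steel U-bolt eye until the sprung gate gives way, lets the bar in and snaps shut behind it, and press it home against the bar with about 10 N for a moment. Then pull it back up against the shut gate with about 10 N for a moment to prove that it holds, lower it again and let go, so that it hangs from the bar with its gate shut. Feel your way: never load the eye with more than 25 N, and leave the other things on the bench where they are.

Things in the scene. Friction and masses are not known exactly. Their poses are not given: they have to be found in the camera images.
- snap_hook: Snap hook, 96 mm tall, about 120 g, standing upright in its parking block. Origin: centre of its red flat handle, 36 mm along its x, 12 mm thick along its y, 40 mm tall (z up); grasp it from above across the 12 mm. Below hangs an upside-down U of 10 mm round steel bar in its x-z plane, 44 mm wide outside, feet 75 mm below the origin. Its centre of mass is below the crown, so it hangs by the crown.
- crown (a point): Point on the hook: middle of the underside of the U's crown, 30.5 mm below the handle centre; axes as the hook's. The U is 24 mm clear inside (legs' centres at x = -17 and +17 mm). With the eye's bar against the crown, the bar's centre is 4 to 5 mm below this point; the bar is safely past the gate, if near the middle, when less than 11 mm below this point.
- gate_pivot (a point): Point on the hook: pivot of the straight brass gate, 6 mm thick, that closes the U's mouth at the bottom; at x = -17 mm, 66 mm below the handle centre. The gate reaches 29 mm along the hook's +x to its free tip and yields only inward (up). A bar pressed up into the mouth is best 0 to 6 mm to the +x (tip) side of the hook's middle. Pulled back, the bar's centre stops 7 mm above the shut gate's middle line.
- gate (a joint): Angle of the sprung brass gate of the snap hook: 0 shut, grows as it is pushed inward, stop at 1.3 rad. Its spring takes some 1 to 2 N at the tip to start and 4 to 5 N when wide open, and shuts it at once when free.
- holder: Grey parking block fixed to the bench, 64 x 36 x 34 mm on an 84 x 50 mm foot; origin at the centre of its underside, z up. The hook's feet stand 26 mm deep in its slot (46 mm along x, 11.5 mm along y); the hook comes out straight up.
- anchor: Steel plate fixed to the bench, 80 x 72 x 6 mm, origin at the centre of its underside, z up. It carries a rigid U-bolt eye of 8 mm round bar; its level cross bar runs along the plate's y right over the origin, straight for 28 mm, 52 mm over all. Bar centre 53 to 69 mm above the origin (screwed in more or less; not measured). The hook goes on with its y along the bar, either way round.
- mouse: Black computer mouse, 110 x 62 x 42 mm, loose, to be left alone; origin under its middle.
- jar: Glass jar with a blue screw cap, 66 mm wide, 89 mm tall, loose, to be left alone; origin under its middle.
- bottle: White plastic bottle with a white cap, 41 mm wide, 74 mm tall, loose, to be left alone; origin under its middle.
- timer: White bench timer, 58 x 62 x 20 mm, loose, to be left alone; origin under its middle.
- pen: White and blue pen, 145 mm long, loose, to be left alone; origin under its middle.

How it is judged (in metres and radians):
On the way, in this order (a step that is already met when the one before it is completed fails the run):
1. the gate is pressed inward by the bar of the eye (value of joint gate above 0.35 rad and contact force between snap_hook and anchor above 1 N and x of snap_hook in the frame of anchor between -0.015 and 0.015 m and y of snap_hook in the frame of anchor between -0.02 and 0.02 m), for 0.02 s.
2. the bar has passed, the gate has snapped shut behind it, and the hook is pressed home on the bar with more than 5 N (value of joint gate below 0.12 rad and z of snap_hook in the frame of anchor between 0.08 and 0.107 m and contact force between snap_hook and anchor above 5 N and x of snap_hook in the frame of anchor between -0.015 and 0.015 m and y of snap_hook in the frame of anchor between -0.02 and 0.02 m), for 0.1 s.
3. the hook is pulled up against the shut gate with more than 5 N (value of joint gate below 0.15 rad and z of snap_hook in the frame of anchor between 0.1085 and 0.134 m and contact force between snap_hook and anchor above 5 N and x of snap_hook in the frame of anchor between -0.015 and 0.015 m and y of snap_hook in the frame of anchor between -0.02 and 0.02 m), for 0.2 s.
At the end, for the whole second after the job is handed in: The hook hangs at rest by its crown on the eye: gate shut (under 0.12 rad), handle centre within 30 mm of the plate's middle across and along the bar, 75 to 109 mm above its underside; leaning under 0.7 rad, turned under 0.7 rad from square to the bar, under 0.05 m/s (x of snap_hook in the frame of anchor between -0.03 and 0.03 m and y of snap_hook in the frame of anchor between -0.03 and 0.03 m and z of snap_hook in the frame of anchor between 0.075 and 0.109 m and value of joint gate below 0.12 rad and angle between snap_hook's own z axis and vertical below 0.7 rad and angle between the y axis of snap_hook and the y axis of anchor, either way round below 0.7 rad and linear speed of snap_hook below 0.05 m/s); the robot touches nothing.
It fails at once if more than 25 N between hook and eye (contact force between snap_hook and anchor above 25 N).
It fails at once if the mouse, jar, bottle, timer or pen is moved more than 20 mm (distance of any of mouse, jar, bottle, timer, pen from where it was at the start of the episode above 0.02 m).
It also fails if it takes over 64 s, if anything falls off the work surface, if the arm or the gripper's body presses on something with over 40 N, if the wrist force passes 120 N, or if a joint passes its speed limit or range.

ROBOT

A 6-joint arm with a two-finger parallel gripper is mounted at the origin on a cart in front of the work surface, level with it; the furniture and walls round the work are solid. World frame = base frame: x ahead of the robot, y to its left, z up, the work surface at z = 0. Lengths are in mm, angles in rad, forces in N, time in s.
With the tool pointing down it reaches from about 300 to 775 mm from the base axis. Payload 14.6 kg.
Tool frame: the origin (TCP) lies between the finger pads; the fingertips stand 25 mm ahead of it and the grasp point (between the pads) lies 6 mm ahead of it; z points along the fingers, y is the line along which they close (so a half turn about z gives the same grasp; the last joint's range is limited). The gripper opens to 94 mm and grips with 3 to 60 N. Pads are 16 mm wide; open, the fingers measure 119 mm over their backs; the gripper's body (75 mm by 177 mm) begins 78 mm behind the grasp point.
Start: joints at [-1.417, 0.3, 1.521, -0, 1.321, -0.067], TCP at [120.449, -536.639, 230.446] pointing down, gripper open.
Joint ranges: [-3.03, 3.03], [-0.79, 2.21], [0.23, 2.52], [-1.04, 4.18], [0, 3.07], [-2.55, 2.55]. Speed limits (rad/s): [2.22, 2.22, 2.57, 3.14, 3.14, 3.14].

INTERFACE

Orientations are given as [roll, pitch, yaw] about the fixed x, y, z axes, in that order (R = Rz(yaw) Ry(pitch) Rx(roll)).
In Python, from cell import manip gives the robot as it stands. The module is installed in compiled form; this text tells all that it offers.
- The arm moves only by the tool step_arm, never from a script. Its argument "series" is one flat list of numbers, 5 for each row, row after row: the shift along the world's x, y, z in mm, then the turn about the world's z in rad, then the closure, from 0 (fully open) to 1 (shut). In form: [dx, dy, dz, spin, jaw, dx, dy, dz, spin, jaw, ...]. A call has 1 to 20 rows; each row shifts and turns the commanded pose from where the row before left it; what a row does not reach is not made up. A row lasts 1/8 s, in which the tool goes at most 62.5 mm and 10.7 degrees, less where a joint would pass 70% of its speed; a pose out of reach is approached as far as the arm can. A call is refused whole if a number of a shift passes 62.5 or a number of a turn 0.188, either way. A call with a gripper value outside its range is refused whole. The fingers move at their own pace and stop on an object; "squeeze" is the grip in N (left out, the last holds). Time passes only in rows, so rows that do not move let the fingers close. It gives the time, the measured TCP pose, the force, the opening and the grip force at its end, in the units of the state.
- manip.read_state(): the state, without advancing time (a new reading comes with each control period).
- manip.camera(name): name is "scene" or "top" or "wrist"; returns (picture, depth): 400x640x3 uint8, blue, green, red; 400x640 float32, mm along the optical axis (not along the pixel's ray), 0 where there is no reading.
- manip.camera_info(name): a dict with "fovy" (degrees; the focal length in pixels is half the picture's height over the tangent of half this angle, whatever the lens; pixels are square), "cx", "cy" (the principal point, pixels), "k1" (the pictures are not rectified: a ray, as slopes to the right and down, at radius r is drawn at 1 + k1 r^2 times it, then the intrinsics apply), "eye" and "orientation" of the camera in the world. Camera axes: x right, y down, z forward; pixel columns grow to the right and rows downward; lengths in mm; the calibration is good to about 2 mm. A picture is of the moment at which its call begins: read the wrist's pose just before it. camera_info takes no time and is no camera call; for the wrist camera it gives the pose at the moment of the call.
- manip.sign_off(): hands the job in; it is judged then, once.
The state is a dict: "clock": time; "joints": joint angles; "qd": joint speeds; "effort": joint torques, N m; "eef_pos": TCP position; "eef_rot": TCP orientation; "wrist_force": force on the tool from outside, world axes, zero at the start; "moment": the same for the moment, N m; "finger_gap": finger opening in mm; "finger_force": force on a finger pad.
Only numpy, scipy, OpenCV 4.12 (cv2) and the standard library are available. Lean on these libraries where they do the work, as an engineer would, in place of code of your own. Each camera call takes 0.05 s, during which the arm holds its last target. There are 200 camera calls.

## Working session

There is one attempt and no reset: what is moved stays moved. The work goes in short steps, Python scripts to look and compute and a tool call to move; the robot and the scene stay as the last step left them, time stands still between calls to the robot, and variables do not carry over. Pictures are saved under pics/ and viewed, at most 10 in all, crops included, and the job is handed in when it is done.

Besides the shell and the picture viewer there is one more tool, called after "Request:" as a command line: name --argument value ..., lists and objects as JSON in quotes. step_arm: Moves the arm, as the interface text tells. Its arguments: {"type":"object","properties":{"series":{"type":"array"},"squeeze":{"type":"number"}},"required":["series"]}

```bash
mkdir -p pics
cat > h.py <<'E'
import numpy as np, cv2
from cell import manip
from scipy.spatial.transform import Rotation as R
def cam(n):
    i=manip.camera_info(n); p,d=manip.camera(n); return p,d,i
def rot(i):
    o=np.array(i['orientation'],float)
    return o if o.shape==(3,3) else R.from_euler('xyz',o).as_matrix()
def rays(i,uv):
    f=200/np.tan(np.radians(i['fovy'])/2)
    K=np.array([[f,0,i['cx']],[0,f,i['cy']],[0,0,1]])
    s=cv2.undistortPoints(np.array(uv,float).reshape(-1,1,2),K,np.array([i['k1'],0,0,0.])).reshape(-1,2)
    return np.c_[s,np.ones(len(s))]
def pts(i,uv,depth):  # by depth
    return np.array(i['eye'])+(rays(i,uv)*np.array(depth).reshape(-1,1))@rot(i).T
def onz(i,uv,z):
    r=rays(i,uv)@rot(i).T; e=np.array(i['eye']); return e+r*((z-e[2])/r[:,2])[:,None]
def cloud(d,i,m):
    v,u=np.nonzero(m&(d>0)); return pts(i,np.c_[u,v],d[v,u]),np.c_[u,v]
E
python3 - <<'E'
from h import *
for n in('scene','top'):
    p,d,i=cam(n); cv2.imwrite(f'pics/{n}0.png',p); np.savez(f'{n}0.npz',p=p,d=d); print(n,i)
s=manip.read_state(); print(s)
E
```

```text
scene {'fovy': 47.305050582596024, 'cx': 321.2169759271283, 'cy': 201.43171140587492, 'k1': -0.04155333638562922, 'eye': array([-87.77028253, 630.47153218, 723.95706702]), 'orientation': array([-2.2951912 , -0.01738745, -2.18333036])}
top {'fovy': 42.33914912385492, 'cx': 322.1399514358852, 'cy': 200.4279723048772, 'k1': -0.07814905783876137, 'eye': array([ 394.61370468,  221.44347871, 1174.20519069]), 'orientation': array([-3.05160009, -0.00695141, -1.59178332])}
{'clock': 0.1, 'joints': array([-1.41659899e+00,  3.00380383e-01,  1.52152521e+00, -9.04821485e-06,
        1.32069482e+00, -6.65788327e-02]), 'qd': array([-0.00157895, -0.00062265, -0.00276184, -0.00073572, -0.00096402,
        0.00026502]), 'effort': array([ 2.81865832e-03, -5.32640040e+01, -3.53282654e+01,  7.09784939e-02,
        2.34865886e-02, -5.13424959e-05]), 'eef_pos': array([ 120.41664958, -536.43907924,  229.95971131]), 'eef_rot': array([-3.14058655e+00, -5.83006101e-05,  2.20778386e-01]), 'wrist_force': array([-0.51310435, -0.17834201,  0.72663869]), 'moment': array([-0.04785833, -0.0053359 ,  0.03552674]), 'finger_force': 0.0, 'finger_gap': 94.08026683472522}
```

View pics/scene0.png

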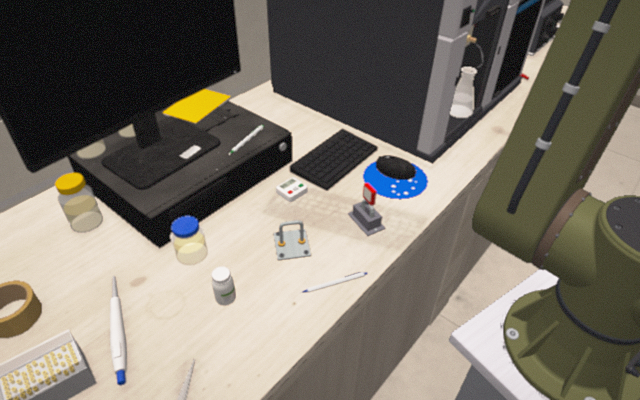

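View pics/top0.png

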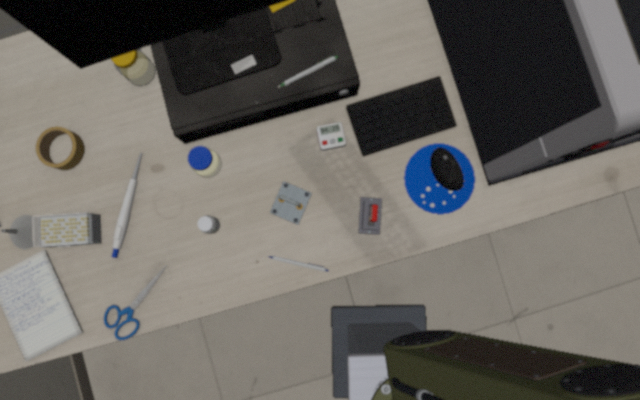

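Scene view: red handle at about (369,194) on its block (367,218), and the U-bolt plate at (292,240). In the top view they are at (374,213) and (291,202), with the mouse at (447,170) and the pen at (295,264). Next I'll measure from masks.

```bash
cat > m.py <<'E'
from h import *
def load(n):
    z=np.load(f'{n}0.npz'); return z['p'],z['d'],manip.camera_info(n)
for n in('top','scene'):
    p,d,i=load(n); q=p.astype(int); b,g,r=q[...,0],q[...,1],q[...,2]
    red=(r>110)&(g<80)&(b<80)
    box=np.zeros_like(red)
    (x0,x1,y0,y1)=(355,390,195,235) if n=='top' else (355,385,175,215); box[y0:y1,x0:x1]=1
    P,uv=cloud(d,i,red&box); print(n,'red n',len(P),'mean',P.mean(0),'min',np.percentile(P,3,0),'max',np.percentile(P,97,0))
    if n=='top':
        t=P[P[:,2]>P[:,2].max()-12]
        print('topface',len(t),t.mean(0)); print('rect(z103)',cv2.minAreaRect(onz(i,uv,103)[:,:2].astype(np.float32)))
    # anchor by height
    W=pts(i,np.stack(np.meshgrid(range(640),range(400)),-1).reshape(-1,2),d.ravel()).reshape(400,640,3)
    box[:]=0
    (x0,x1,y0,y1)=(265,320,175,230) if n=='top' else (268,318,215,268); box[y0:y1,x0:x1]=1
    m=box&(W[...,2]>30)&(W[...,2]<85); A=W[m]; print('bar n',len(A),A.mean(0),'zpct',np.percentile(A[:,2],[5,50,95]))
    a=A[A[:,2]>np.percentile(A[:,2],90)-8]; c=cv2.fitLine(a[:,:2].astype(np.float32),cv2.DIST_L2,0,.01,.01).ravel(); print('bar mean',a.mean(0),'ang',np.degrees(np.arctan2(c[1],c[0])),c, 'rect',cv2.minAreaRect(a[:,:2].astype(np.float32)))
    sat=q.max(2)-q.min(2)
    if n=='top':
        pm=(box&((b-r)>-5)).astype(np.uint8); pm=cv2.morphologyEx(pm,cv2.MORPH_OPEN,np.ones((3,3)))
        u=np.argwhere(pm)[:,::-1]; print('plate',len(u),cv2.minAreaRect(onz(i,u,6)[:,:2].astype(np.float32)))
        bx=np.zeros_like(pm); bx[190:240,352:388]=1
        hm=bx.astype(bool)&(W[...,2]>22)&(W[...,2]<45); print('holder',hm.sum(),cv2.minAreaRect(W[hm][:,:2].astype(np.float32)),np.median(W[hm],0))
    k=p[150:290,230:450]; cv2.imwrite(f'pics/{n}_crop.png',cv2.resize(k,None,fx=3.6,fy=3.6,interpolation=cv2.INTER_CUBIC))
E
python3 m.py
```

```text
top red n 104 mean [464.13686373 103.5868114   98.93029412] min [448.24468821  97.82363034  84.11082271] max [480.94669929 109.26649996 105.06749526]
topface 94 [463.81797877 103.2945655  101.26675894]
rect(z103) ((464.7341003417969, 104.53858184814453), (12.515495300292969, 33.436378479003906), 88.2710189819336)
bar n 93 [495.87314356 281.99395897  67.10248058] zpct [57.41290709 68.70455101 73.1813722 ]
bar mean [496.20861677 282.40604019  69.04653338] ang 65.90486 [4.0825295e-01 9.1286886e-01 4.9620862e+02 2.8240604e+02] rect ((496.6428527832031, 282.73883056640625), (47.5207633972168, 7.745505332946777), 65.88628387451172)
plate 985 ((496.78985595703125, 283.8670349121094), (71.32474517822266, 79.0308837890625), 66.11310577392578)
holder 331 ((463.62896728515625, 102.66180419921875), (36.806392669677734, 64.06925201416016), 84.78633117675781) [462.31692687 108.68781264  32.91293036]
scene red n 91 mean [452.86197961 107.25187769  88.1316721 ] min [443.96055412 103.12398453  65.13495946] max [473.02685705 110.98769066 102.62083613]
bar n 169 [493.3033737  284.23030232  56.86785468] zpct [34.33636222 61.5464519  69.66520658]
bar mean [493.8674337  284.32149483  66.78739482] ang 65.71958 [4.1120285e-01 9.1154385e-01 4.9386743e+02 2.8432150e+02] rect ((494.3985595703125, 283.0555419921875), (47.99100875854492, 9.776073455810547), 67.2595443725586)
```

```bash
python3 -c "
import cv2,numpy as np
a=cv2.imread('pics/top_crop.png');b=cv2.imread('pics/scene_crop.png')
cv2.imwrite('pics/both.png',cv2.resize(np.vstack([a,b]),(600,600*2*a.shape[0]//a.shape[1]))[:600])"
```

```text
(no output)
```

View pics/top_crop.png

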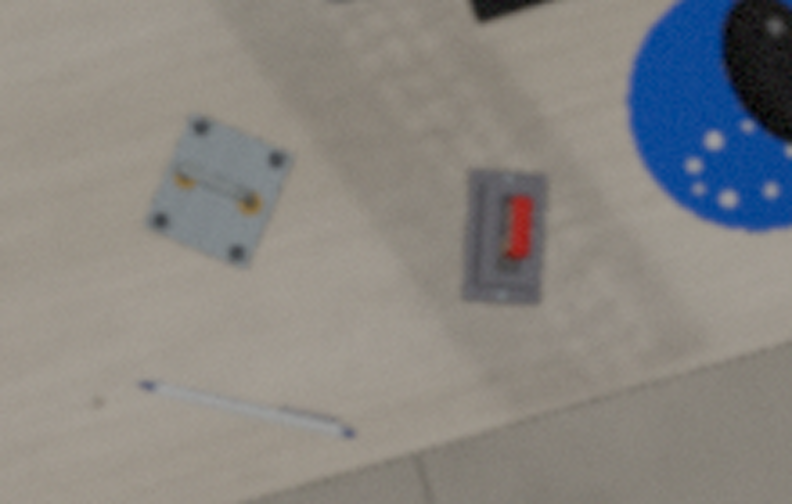

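View pics/scene_crop.png

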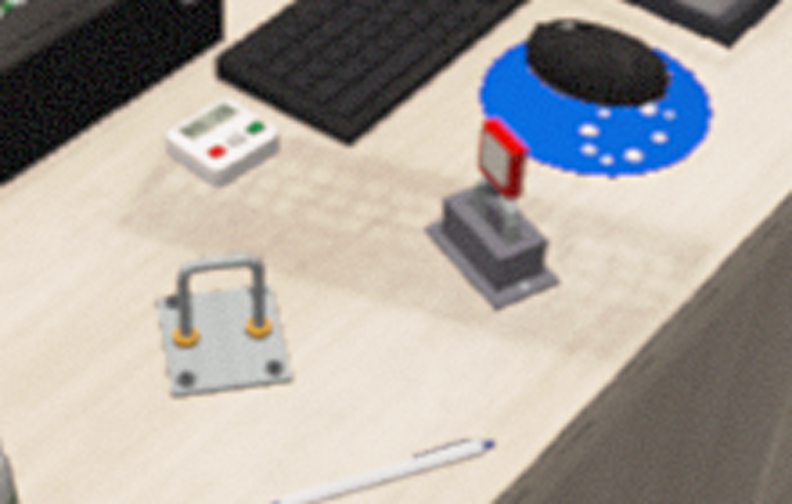

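Top crop: the plate is square to a bar running at about 66°, and the handle's long axis is nearly along world x. Scene crop: the hook stands upright and the gate is hidden in the slot. I'll move above the hook, turned by half so that joint 6 stays mid-range.

Request:
step_arm --series '[21.5,40,0,0.178,0,21.5,40,0,0.178,0,21.5,40,0,0.178,0,21.5,40,0,0.178,0,21.5,40,0,0.178,0,21.5,40,0,0.178,0,21.5,40,0,0.178,0,21.5,40,0,0.178,0,21.5,40,0,0.178,0,21.5,40,0,0.178,0,21.5,40,0,0.178,0,21.5,40,0,0.178,0,21.5,40,0,0.178,0,21.5,40,0,0.178,0,21.5,40,0,0.178,0,21.5,40,0,0.178,0,0,0,0,0,0,0,0,0,0,0]' --squeeze 30

```text
clock: 2.35
eef_pos: [464.1, 103.1, 230.1]
eef_rot: [-3.141, -0.001, 3.068]
wrist_force: [-1.0, -0.6, -0.0]
finger_gap: 94.0
finger_force: 0.0
```

Run:
```python
from h import *
s=manip.read_state(); print(s['eef_pos'],s['eef_rot'],s['joints'],s['wrist_force'])
p,d,i=cam('wrist'); print(i); cv2.imwrite('pics/w1.png',p); np.savez('wrist1.npz',p=p,d=d,eye=i['eye'],o=i['orientation'])
q=p.astype(int); m=(q[...,2]>110)&(q[...,1]<80)&(q[...,0]<80)
P,uv=cloud(d,i,m); print(len(P),P.mean(0),P.min(0),P.max(0)); 
t=P[:,2]>np.percentile(P[:,2],95)-6; print(t.sum(),P[t].mean(0),cv2.minAreaRect(P[t][:,:2].astype(np.float32)),uv.mean(0))
```

```text
[464.0922678  103.06019081 230.11148135] [-3.14130106e+00 -8.15181238e-04  3.06753366e+00] [ 1.41515114e-01  1.33746430e-01  1.72395772e+00 -1.15151450e-04
  1.28474719e+00 -1.35518980e+00] [-0.95385487 -0.56521947 -0.02332714]
{'fovy': 61.99977356196692, 'cx': 319.10238006027646, 'cy': 204.172058684172, 'k1': -0.06329177467201826, 'eye': array([399.23955093, 107.16897345, 384.26777402]), 'orientation': array([2.91442137e+00, 7.94960949e-04, 1.49642494e+00])}
479 [462.96372628 102.01715761 102.22135874] [446.66564803  95.66956092  96.31471587] [480.8583639  108.41691397 104.654499  ]
478 [462.99316309 102.02582746 102.23371573] ((463.6866149902344, 102.05905151367188), (10.557233810424805, 34.03554916381836), 85.64157104492188) [318.89979123 202.67223382]
```

View pics/w1.png

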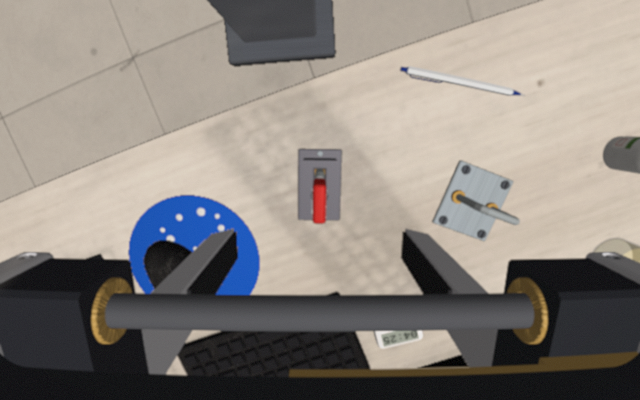

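Wrist view: handle at (319,203), plate centre at (474,202), pen at (460,80). The handle centre comes out at (463.5, 102.2), with the yaw already right. I'll go down and grasp.

Request:
step_arm --series '[-0.5,-1,-40,0,0.3,0,0,-40,0,0.3,0,0,-35,0,0.3,0,0,-15,0,0.3,0,0,-8,0,0.3,0,0,0,0,0.6,0,0,0,0,1,0,0,0,0,1,0,0,0,0,1,0,0,0,0,1,0,0,0,0,1,0,0,0,0,1]' --squeeze 40

```text
clock: 3.9
eef_pos: [464.0, 102.4, 92.5]
eef_rot: [3.142, 0.0, 3.069]
wrist_force: [-0.5, 1.8, -0.3]
finger_gap: 11.8
finger_force: 40.0
```

Run:
```python
from h import *
z=np.load('wrist1.npz'); p,d=z['p'],z['d']; i=manip.camera_info('wrist'); i['eye']=z['eye']; i['orientation']=z['o']
W=pts(i,np.stack(np.meshgrid(range(640),range(400)),-1).reshape(-1,2),d.ravel()).reshape(400,640,3)
box=np.zeros(d.shape,bool); box[155:245,430:525]=1
A=W[box&(W[...,2]>30)&(W[...,2]<85)]; print(len(A),np.percentile(A[:,2],[5,50,80,90,97]))
a=A[A[:,2]>np.percentile(A[:,2],97)-8]; print(cv2.minAreaRect(a[:,:2].astype(np.float32)),a.mean(0))
q=p.astype(int); pm=(box&((q[...,0]-q[...,2])>-5)&(W[...,2]<12)).astype(np.uint8); pm=cv2.morphologyEx(pm,cv2.MORPH_OPEN,np.ones((3,3)))
u=np.argwhere(pm)[:,::-1]; print('plate',cv2.minAreaRect(onz(i,u,6)[:,:2].astype(np.float32)))
s=manip.read_state(); print(s)
```

```text
476 [36.41183836 68.09382294 69.97888172 70.35783532 71.11010175]
((496.7750244140625, 281.0406799316406), (47.288658142089844, 8.148632049560547), 67.09115600585938) [495.85139167 279.18954951  68.6800693 ]
plate ((496.5987854003906, 281.0118408203125), (70.79988098144531, 78.33818054199219), 65.96315002441406)
{'clock': 3.9, 'joints': array([ 1.40064008e-01,  3.07254703e-01,  1.86643788e+00,  1.00419948e-04,
        9.67844561e-01, -1.35793793e+00]), 'qd': array([ 4.03794179e-05, -4.60240090e-04,  4.30636413e-04,  9.76660980e-04,
       -9.69701274e-04,  4.68949235e-04]), 'effort': array([-2.87040565e-01, -4.68567681e+01, -2.85722744e+01, -1.61445122e-01,
        9.12946067e-02,  8.49423077e-05]), 'eef_pos': array([463.97117966, 102.39647002,  92.46329414]), 'eef_rot': array([3.14150008e+00, 3.67787979e-05, 3.06874131e+00]), 'wrist_force': array([-0.54220996,  1.76262292, -0.33837585]), 'moment': array([ 0.24470395, -0.11780103,  0.05134852]), 'finger_force': 39.99222278594971, 'finger_gap': 11.836704998761956}
```

Request:
step_arm --series '[0,0,-0.5,0,1,0,0,8,0,1,0,0,15,0,1,0,0,20,0,1,0,0,30,0,1,0,0,27,0,1,0,0,0,0,1,0,0,0,0,1]'

```text
clock: 4.9
eef_pos: [463.6, 102.3, 191.4]
eef_rot: [-3.141, -0.001, 3.069]
wrist_force: [-1.0, -0.4, -2.2]
finger_gap: 11.6
finger_force: 40.0
```

Run:
```python
from h import *
s=manip.read_state(); print(s['eef_pos'],s['eef_rot'],s['wrist_force'],s['finger_gap'])
p,d,i=cam('scene'); np.savez('scene1.npz',p=p,d=d)
W=pts(i,np.stack(np.meshgrid(range(640),range(400)),-1).reshape(-1,2),d.ravel()).reshape(400,640,3)
q=p.astype(int); m=(q[...,2]>110)&(q[...,1]<80)&(q[...,0]<80); m[:,:330]=0;m[:,410:]=0
u=np.argwhere(m)[:,::-1]; print(u.mean(0)); c=u.mean(0).astype(int)
k=p[c[1]-40:c[1]+60,c[0]-60:c[0]+60]; cv2.imwrite('pics/gate.png',cv2.resize(k,None,fx=6,fy=6,interpolation=cv2.INTER_CUBIC)); print(c)
```

```text
[463.59892382 102.26941735 191.36993294] [-3.14133612e+00 -6.97188646e-04  3.06879796e+00] [-1.04840686 -0.3863275  -2.17455724] 11.599731625356785
[377.40196078 158.11764706]
[377 158]
```

View pics/gate.png

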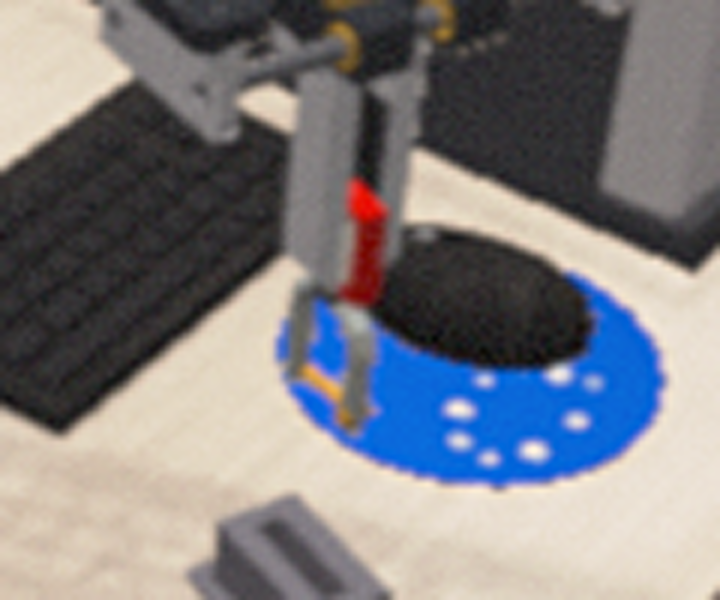

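The gate's pivot blob is on the near leg (crop (350,415)), with the tip at (300,375). So hook +x is roughly world +x, and the hook centre should sit about 3 mm to the −x side of the bar. Moving over the eye.

Request:
step_arm --series '[5,30,0,-0.057,1,5,30,0,-0.057,1,5,30,0,-0.057,1,5,30,0,-0.057,1,5,30,0,-0.057,1,5.4,30.7,0,-0.058,1,0,0,-13,0,1,0,0,-13,0,1,0,0,0,0,1,0,0,0,0,1]'

```text
clock: 6.2
eef_pos: [494.5, 282.5, 166.1]
eef_rot: [3.141, 0.0, 2.725]
wrist_force: [-0.7, -0.3, -0.8]
finger_gap: 11.7
finger_force: 40.0
```

Run:
```python
from h import *
s=manip.read_state(); print(s['eef_pos'],s['eef_rot'],s['joints'][5],s['wrist_force'])
p,d,i=cam('wrist'); cv2.imwrite('pics/w2.png',p)
q=p.astype(int); m=(q[...,2]>90)&(q[...,1]<70)&(q[...,0]<70)
P,uv=cloud(d,i,m); t=P[:,2]>np.percentile(P[:,2],50)-15; print('red',len(P),P[t].mean(0),P[t].min(0),P[t].max(0),uv.mean(0),cv2.minAreaRect(P[t][:,:2].astype(np.float32)))
W=pts(i,np.stack(np.meshgrid(range(640),range(400)),-1).reshape(-1,2),d.ravel()).reshape(400,640,3)
near=np.hypot(W[...,0]-496,W[...,1]-282)<45
k=near&(W[...,2]>58)&(W[...,2]<76); A=W[k]; v,u=np.nonzero(k); print('bar',len(A),u.mean(),v.mean(),A.mean(0),cv2.minAreaRect(A[:,:2].astype(np.float32)),np.percentile(A[:,2],[50,90]))
k=near&(abs(W[...,2]-6)<8)
print('plate',cv2.minAreaRect(W[k][:,:2].astype(np.float32)),np.median(W[k],0))
```

```text
[494.5011149  282.522457   166.14541348] [3.14149670e+00 6.87437981e-05 2.72524151e+00] -0.6996914785060847 [-0.7111137  -0.34155397 -0.84537591]
red 1682 [491.20481815 283.27412301 176.48831474] [467.95581972 270.93689815 160.9110714 ] [508.2880135  295.51106901 252.23390795] [318.74732461 265.31866825] ((487.5710754394531, 284.5852355957031), (12.632460594177246, 41.794918060302734), 66.78581237792969)
bar 454 322.40748898678413 214.51101321585904 [497.0932581  283.32162579  67.9897317 ] ((497.4407653808594, 282.4368896484375), (51.12989044189453, 7.758965492248535), 65.94953155517578) [68.75700125 70.93144201]
plate ((491.02301025390625, 284.1236877441406), (89.14653778076172, 79.11688232421875), 66.00135040283203) [484.49937554 289.52293695   5.73666996]
```

View pics/w2.png

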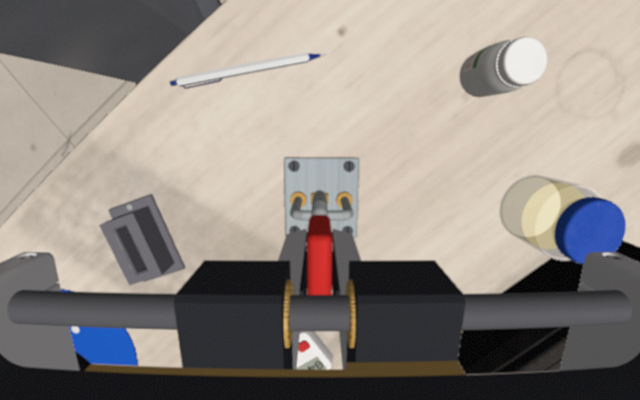

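Wrist view: the bar (320,214) is centred under the red handle (319,265) and square to it. Bar top is at z≈70, and the hook is about 2.6 mm to the −x side, as wanted. Descending gently.

Request:
step_arm --series '[0,0,-8,0,1,0,0,-6,0,1,0,0,-2,0,1,0,0,-2,0,1,0,0,-2,0,1,0,0,-2,0,1,0,0,-2,0,1,0,0,0,0,1]'

```text
clock: 7.25
eef_pos: [494.5, 283.0, 142.0]
eef_rot: [3.141, 0.0, 2.726]
wrist_force: [-0.3, -0.5, 1.5]
finger_gap: 11.8
finger_force: 40.0
```

Request:
step_arm --series '[0,0,-2,0,1,0,0,-2,0,1,0,0,-2,0,1,0,0,-2,0,1,0,0,0,0,1]'

```text
clock: 7.88
eef_pos: [494.1, 283.1, 133.7]
eef_rot: [-3.141, -0.001, 2.726]
wrist_force: [-1.3, 2.3, 1.8]
finger_gap: 11.6
finger_force: 40.0
```

Request:
step_arm --series '[0,0,-2,0,1,0,0,-2,0,1,0,0,-2,0,1,0,0,0,0,1]'

```text
clock: 8.38
eef_pos: [494.0, 283.1, 127.6]
eef_rot: [-3.141, -0.001, 2.726]
wrist_force: [-2.6, 1.8, 0.9]
finger_gap: 11.8
finger_force: 40.0
```

Request:
step_arm --series '[0,0,-2,0,1,0,0,-2,0,1,0,0,0,0,1]'

```text
clock: 8.75
eef_pos: [494.0, 283.1, 123.5]
eef_rot: [-3.141, -0.001, 2.726]
wrist_force: [-2.9, 2.3, -1.4]
finger_gap: 11.6
finger_force: 40.0
```

Request:
step_arm --series '[0,0,-2,0,1,0,0,-2,0,1,0,0,0,0,1]'

```text
clock: 9.12
eef_pos: [493.8, 283.1, 119.3]
eef_rot: [-3.141, -0.001, 2.726]
wrist_force: [-4.9, 3.9, -3.5]
finger_gap: 11.3
finger_force: 40.0
```

Request:
step_arm --series '[0,0,-1.5,0,1,0,0,-1.5,0,1,0,0,0,0,1]'

```text
clock: 9.5
eef_pos: [494.7, 282.9, 116.9]
eef_rot: [3.142, 0.001, 2.726]
wrist_force: [-1.2, -0.1, -1.6]
finger_gap: 11.6
finger_force: 40.0
```

Request:
step_arm --series '[0,0,-1,0,1,0,0,-1,0,1,0,0,0,0,1]'

```text
clock: 9.88
eef_pos: [494.4, 283.0, 114.9]
eef_rot: [-3.142, 0.0, 2.726]
wrist_force: [0.4, -0.0, -1.3]
finger_gap: 11.9
finger_force: 40.0
```

The lateral force has gone, so the gate has snapped past the bar. Now feeling for the crown.

Request:
step_arm --series '[0,0,-1,0,1,0,0,-1,0,1,0,0,0,0,1]'

```text
clock: 10.25
eef_pos: [494.3, 283.1, 112.9]
eef_rot: [-3.142, -0.0, 2.726]
wrist_force: [0.5, -0.5, -2.2]
finger_gap: 11.9
finger_force: 40.0
```

Request:
step_arm --series '[0,0,-0.7,0,1,0,0,-0.7,0,1,0,0,0,0,1]'

```text
clock: 10.62
eef_pos: [494.3, 283.1, 111.5]
eef_rot: [-3.142, -0.0, 2.726]
wrist_force: [0.2, 0.1, -0.7]
finger_gap: 11.8
finger_force: 40.0
```

Request:
step_arm --series '[0,0,-0.6,0,1,0,0,-0.6,0,1,0,0,0,0,1]'

```text
clock: 11.0
eef_pos: [494.5, 283.1, 111.0]
eef_rot: [3.141, 0.0, 2.726]
wrist_force: [-2.1, -1.7, 6.7]
finger_gap: 11.5
finger_force: 40.0
```

Request:
step_arm --series '[0,0,-0.5,0,1,0,0,0,0,1]'

```text
clock: 11.25
eef_pos: [494.5, 283.2, 110.8]
eef_rot: [3.141, 0.001, 2.726]
wrist_force: [-4.3, -2.6, 9.1]
finger_gap: 11.5
finger_force: 40.0
```

Request:
step_arm --series '[0,0,-0.5,0,1,0,0,0,0,1]'

```text
clock: 11.5
eef_pos: [494.5, 283.2, 110.7]
eef_rot: [3.141, 0.001, 2.726]
wrist_force: [-4.1, -2.7, 14.0]
finger_gap: 12.1
finger_force: 40.0
```

About 15 N pressed home, with the stiffness around 8 N/mm. Now pulling up against the gate.

Request:
step_arm --series '[0,0,0,0,1,0,0,2,0,1,0,0,4,0,1,0,0,5,0,1,0,0,4,0,1,0,0,3,0,1,0,0,2,0,1,0,0,0,0,1]'

```text
clock: 12.5
eef_pos: [494.4, 283.1, 129.4]
eef_rot: [3.141, 0.0, 2.726]
wrist_force: [-1.0, 0.1, -0.8]
finger_gap: 11.6
finger_force: 40.0
```

Request:
step_arm --series '[0,0,1,0,1,0,0,1,0,1,0,0,0,0,1]'

```text
clock: 12.88
eef_pos: [494.4, 283.1, 131.4]
eef_rot: [3.141, 0.0, 2.726]
wrist_force: [0.4, 0.5, -1.2]
finger_gap: 11.9
finger_force: 40.0
```

Request:
step_arm --series '[0,0,0.6,0,1,0,0,0.6,0,1,0,0,0,0,1]'

```text
clock: 13.25
eef_pos: [494.4, 283.1, 132.6]
eef_rot: [3.142, 0.0, 2.726]
wrist_force: [-0.3, -1.1, -0.7]
finger_gap: 11.2
finger_force: 40.0
```

Request:
step_arm --series '[0,0,0.6,0,1,0,0,0.6,0,1,0,0,0,0,1]'

```text
clock: 13.62
eef_pos: [494.4, 283.1, 133.8]
eef_rot: [3.141, 0.0, 2.726]
wrist_force: [0.1, -0.2, -0.9]
finger_gap: 12.2
finger_force: 40.0
```

Request:
step_arm --series '[0,0,0.5,0,1,0,0,0.5,0,1,0,0,0,0,1]'

```text
clock: 14.0
eef_pos: [494.4, 283.1, 134.8]
eef_rot: [3.142, 0.0, 2.726]
wrist_force: [-0.1, -0.0, -1.3]
finger_gap: 12.0
finger_force: 40.0
```

Request:
step_arm --series '[0,0,0.5,0,1,0,0,0,0,1]'

```text
clock: 14.25
eef_pos: [494.4, 283.1, 135.3]
eef_rot: [3.142, -0.0, 2.726]
wrist_force: [0.9, 1.0, -1.4]
finger_gap: 11.5
finger_force: 40.0
```

Request:
step_arm --series '[0,0,0.5,0,1,0,0,0.5,0,1,0,0,0,0,1]'

```text
clock: 14.62
eef_pos: [494.3, 283.0, 136.0]
eef_rot: [-3.141, -0.0, 2.726]
wrist_force: [0.4, 1.5, -3.7]
finger_gap: 11.6
finger_force: 40.0
```

Request:
step_arm --series '[0,0,0.5,0,1,0,0,0,0,1]'

```text
clock: 14.88
eef_pos: [494.2, 283.0, 136.3]
eef_rot: [-3.141, -0.0, 2.726]
wrist_force: [1.0, -0.5, -8.9]
finger_gap: 11.6
finger_force: 40.0
```

Request:
step_arm --series '[0,0,0.5,0,1,0,0,0,0,1]'

```text
clock: 15.12
eef_pos: [494.2, 282.9, 136.7]
eef_rot: [-3.141, -0.001, 2.726]
wrist_force: [2.3, 0.6, -13.9]
finger_gap: 11.8
finger_force: 40.0
```

Holding at about 12 N, then lowering while centring the hook on the bar.

Request:
step_arm --series '[0,0,0,0,1,0,0,0,0,1,0,0,0,0,1,0,0,-2,0,1,0,0,-4,0,1,1,-0.5,-5,0,1,1.2,-0.5,-5,0,1,0,0,-4,0,1,0,0,-3,0,1,0,0,-1,0,1,0,0,0,0,1]'

```text
clock: 16.5
eef_pos: [496.6, 282.1, 113.3]
eef_rot: [3.142, 0.0, 2.726]
wrist_force: [-0.1, -0.1, -1.3]
finger_gap: 11.7
finger_force: 40.0
```

Request:
step_arm --series '[0,0,-0.7,0,1,0,0,-0.6,0,1,0,0,0,0,1]'

```text
clock: 16.88
eef_pos: [496.6, 282.1, 111.9]
eef_rot: [3.142, 0.0, 2.726]
wrist_force: [0.2, -1.0, -1.6]
finger_gap: 11.9
finger_force: 40.0
```

Request:
step_arm --series '[0,0,-0.5,0,1,0,0,0,0,1]'

```text
clock: 17.12
eef_pos: [496.5, 282.1, 111.4]
eef_rot: [-3.142, -0.0, 2.726]
wrist_force: [-0.3, 0.5, -1.2]
finger_gap: 11.5
finger_force: 40.0
```

Request:
step_arm --series '[0,0,-0.3,0,1,0,0,0,0,1]'

```text
clock: 17.38
eef_pos: [496.6, 282.1, 111.1]
eef_rot: [-3.142, 0.0, 2.726]
wrist_force: [0.3, 0.1, -0.9]
finger_gap: 11.9
finger_force: 40.0
```

Request:
step_arm --series '[0,0,-0.4,0,1,0,0,0,0,1]'

```text
clock: 17.62
eef_pos: [496.6, 282.1, 110.9]
eef_rot: [3.141, 0.0, 2.726]
wrist_force: [-0.7, -0.3, 1.1]
finger_gap: 11.7
finger_force: 40.0
```

Request:
step_arm --series '[0,0,0,0,0.84,0,0,0,0,0.8,0,0,0,0,0.75,0,0,0,0,0.7,0,0,0,0,0.65,0,0,0,0,0.65,0,0,0,0,0.65]' --squeeze 20

```text
clock: 18.5
eef_pos: [496.5, 282.1, 110.7]
eef_rot: [-3.142, -0.0, 2.726]
wrist_force: [0.6, 1.0, -0.3]
finger_gap: 32.6
finger_force: 0.0
```

Run:
```python
from h import *
s=manip.read_state(); print(s['eef_pos'],s['finger_gap'],s['wrist_force'],s['finger_force'])
p,d,i=cam('wrist'); cv2.imwrite('pics/w3.png',p[130:400,180:460])
q=p.astype(int); m=(q[...,2]>90)&(q[...,1]<70)&(q[...,0]<70)
P,uv=cloud(d,i,m); P=P[(abs(P[:,2]-115)<30)]; print(len(P),P.mean(0),P.min(0),P.max(0))
```

```text
[496.5261578  282.07496944 110.74583556] 32.56716015109372 [ 0.57601196  0.95672031 -0.25984216] 0.0
1471 [493.11725031 282.94236793 119.72607411] [479.7426506  271.04779515  85.04549368] [510.08325472 292.66693673 122.77642539]
```

View pics/w3.png

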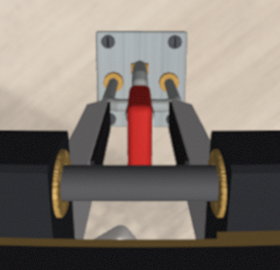

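The handle at crop (140,125) stands free and upright between the open fingers. Retreating straight up.

Request:
step_arm --series '[0,0,3,0,0.6,0,0,8,0,0.6,0,0,20,0,0.6,0,0,30,0,0.6,0,0,40,0,0.6,0,0,40,0,0.6,0,0,0,0,0.6,0,0,0,0,0.6,0,0,0,0,0.6,0,0,0,0,0.6,0,0,0,0,0.6,0,0,0,0,0.6,0,0,0,0,0.6,0,0,0,0,0.6]'

```text
clock: 20.3
eef_pos: [496.6, 282.1, 251.8]
eef_rot: [3.142, 0.0, 2.726]
wrist_force: [0.0, -0.1, -0.2]
finger_gap: 37.4
finger_force: 0.0
```

Run:
```python
from h import *
p,d,i=cam('scene')
cv2.imwrite('pics/end.png',cv2.resize(p[150:270,220:400],None,fx=4,fy=4,interpolation=cv2.INTER_CUBIC))
for n in('wrist','wrist'):
    p,d,i=cam(n); q=p.astype(int); m=(q[...,2]>90)&(q[...,1]<70)&(q[...,0]<70)
    P,uv=cloud(d,i,m); P=P[np.hypot(P[:,0]-496,P[:,1]-282)<40]; print(len(P),P.mean(0),P.min(0),P.max(0))
    t=P[P[:,2]>P[:,2].max()-8]; print(cv2.minAreaRect(t[:,:2].astype(np.float32)))
```

```text
475 [494.2003173  282.15929419 119.24486637] [479.79551313 271.02594626  84.16335837] [512.38357543 291.99564297 123.35913192]
((496.1809997558594, 281.1625061035156), (10.565509796142578, 33.64097213745117), 66.1611099243164)
475 [494.18943512 282.15027733 119.34497704] [479.67838778 270.9425887   89.93298946] [512.42481534 291.96837977 123.37396824]
((496.2125549316406, 281.1857604980469), (10.554741859436035, 33.76626205444336), 66.38631439208984)
```

View pics/end.png

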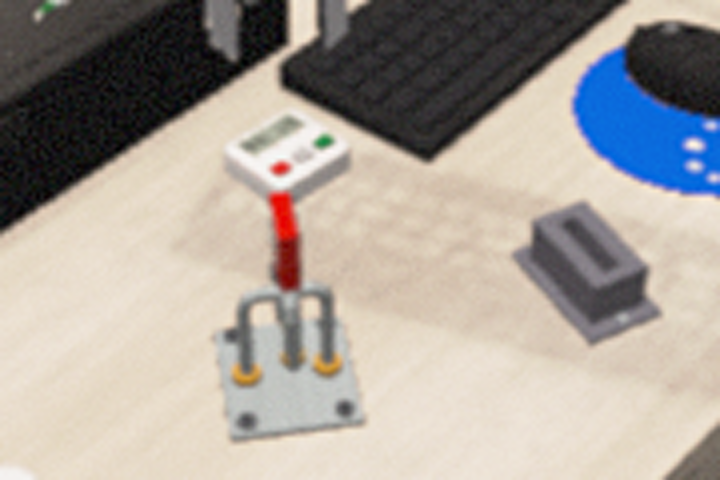

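The hook hangs upright on the bar (handle at crop (285,240)), at rest and square to it, with the robot clear. Handing in.

```bash
python3 -c "
from cell import manip
print(manip.sign_off())"
```

```text
the job is handed in; nothing more can be done
None
```

The snap hook now hangs upright and still by its crown on the eye's bar. It was pressed home and then pulled back against the gate, about 15 N then 12 N by the wrist sensor. The gate held the pull but was not seen after release, and the job was handed in at about 20 s with no verdict returned.

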